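# Fold the slide boxes shut and put them away in the case

## Task

Two small slide boxes have been left with their lids up. Fold both lids fully shut, then put each box lengthwise into a bay of its own in the white two-bay storage case, through the open mouth and pushed fully home against the back, standing flat on the bench. The wider slide box does not fit the bays: leave it and everything else on the bench where it is.

Things in the scene. Friction and masses are not known exactly. Their poses are not given: they have to be found in the camera images.
- box_a_center (a point): Box A: centre (17 mm up) of a small plain white plastic hinged slide box: shut, 95 mm long (x), 56 wide (y), 34 high (z up); lower half 24 high, lid 10 thick. Hinge along the +y long side, 28 mm from this centre, 24 mm above the underside; a catch tab stands 1 mm out in the middle of the -y side. About 0.2 kg, loose; 1 to 4 N slides it. Either end may go in first
- box_b_center (a point): Box B, the same as box A: centre (17 mm up) of a small plain white plastic hinged slide box: shut, 95 mm long (x), 56 wide (y), 34 high (z up); lower half 24 high, lid 10 thick. Hinge along the +y long side, 28 mm from this centre, 24 mm above the underside; a catch tab stands 1 mm out in the middle of the -y side. About 0.2 kg, loose; 1 to 4 N slides it. Either end may go in first
- lid_a (a joint): angle in rad of the lid of slide box A: 0 is fully shut, about 1.57 upright above the hinge side, up to 2.0 leaning outwards past it. The lid reaches 55 mm from the hinge; a light friction hinge keeps it where it is left and a push of under 0.5 N at its free edge folds it over
- lid_b (a joint): angle in rad of the lid of slide box B: 0 is fully shut, about 1.57 upright above the hinge side, up to 2.0 leaning outwards past it. The lid reaches 55 mm from the hinge; a light friction hinge keeps it where it is left and a push of under 0.5 N at its free edge folds it over
- case: white two-bay storage case, fixed, 172 mm wide (y), 50 high; origin on the bench between its two bays at mid-depth; z up, x points from the mouths to the back. Bays: 72 mm wide, centred at y = +44 and -44 mm, from the mouth at x = -45 to the back stop at x = +45; no floor or sill. Bars (12 mm deep, underside 42 high) cross above the mouths and the back, open between. A box is home with its centre at x = -2.5
- wide_box: larger white hinged slide box, shut, 110 mm (x) by 84 mm (y) by 34 mm high, too wide for a bay; origin under its centre; loose, to be left alone
- marker: marker pen lying on the bench, 130 mm long (x), 16 mm thick; origin under its middle; loose, to be left alone
- jar: small glass jar, 48 mm across, 60 mm high; origin under its centre; loose, to be left alone
- dish: shut round specimen dish, 60 mm across, 16 mm high; origin under its centre; loose, to be left alone
Mind the look-alikes: they are no part of the job. Leave any red or yellow look-alike of the part that bears box_b_center alone.

How it is judged:
By the outcome, as a careful person would: the job done as asked, in the order asked, and still so for the second after the job is handed in, with the robot touching nothing.
It also fails if it takes over 70 s, if anything falls off the work surface, if the arm or the gripper's body presses on something with over 40 N, if the wrist force passes 120 N, or if a joint passes its speed limit or range.

## Robot

A 6-joint arm with a two-finger parallel gripper is mounted at the origin on the work surface. World frame = base frame: x ahead of the robot, y to its left, z up, the work surface at z = 0. Lengths are in m, angles in degrees, forces in N, time in s.
With the tool pointing down it reaches from about 0.225 to 0.725 m from the base axis. Payload 3.1 kg.
Tool frame: the origin (TCP) lies at the very end of the fingers, on their centre line; the grasp point (between the pads) lies manip.pinch_z behind it (manip.pinch_z is the distance from the TCP to the grasp point, in m); z points along the fingers, y is the direction in which the jaws open and shut (so a half turn about z gives the same grasp; the last joint's range is limited). The gripper opens to 85 mm and grips with 20 to 120 N. Pads are 22 mm wide; open, the fingers measure 114 mm over their backs; the gripper's body (76 mm by 85 mm) begins 54 mm behind the grasp point. The pads swing forward as they close: fully open they stand 13 mm farther back than shut.
Start: joints at [-81.406, 2.75, 5.684, 92.934, 0, 82.678], TCP at [0.144, -0.505, 0.231] pointing down, gripper open.
Joint ranges: [-166.93, 166.93], [-56.73, 111.36], [-69.38, 81.34], [-121.58, 131.49], [-85.45, 84.26], [-180, 180]. Speed limits (degrees/s): [159.86, 159.86, 180, 180, 180, 180].

## Interface

Orientations are given as [roll, pitch, yaw] about the fixed x, y, z axes, in that order (R = Rz(yaw) Ry(pitch) Rx(roll)).
In Python, from station import manip, read_camera gives the robot as it stands.
- The arm moves only by the tool play_rows, never from a script. Its argument "moves" is a list of rows, each an object with "linear": the shift along the tool's x, y, z in cm, a list of three; "dr": the turn, a rotation vector about the tool's x, y, z in degrees, a list of three; "claw": the opening, from -1 (shut) to 1 (fully open), so that 0 is half open. In form: [{"linear": [tx, ty, tz], "dr": [ax, ay, az], "claw": claw}, ...]. A call has 1 to 5 rows; each row is the pose to reach, as a shift and turn from the pose measured when the call began, along the tool's axes at that moment; what a row does not reach only later rows make up. A row lasts 1/10 s, in which the tool goes at most 50 mm and 8.59 degrees, less where a joint would pass 70% of its speed; a pose out of reach is approached as far as the arm can. A call with a gripper value outside its range is refused whole. The fingers move at their own pace and stop on an object; "newtons" is the grip in N (left out, the last holds). Time passes only in rows, so rows that repeat a pose let the fingers close. It gives the time, the measured TCP pose, the force and the opening at its end, in the units of the state.
- manip.observe(): the state, without advancing time (a new reading comes with each control period).
- read_camera(name): name is "side" or "top"; returns a dict with "color" (400x640x3 uint8, blue, green, red), "fx", "fy", "cx", "cy" (pixels), "R" (3x3) and "t" (3): a world point X has camera coordinates R X + t. Camera axes: x right, y down, z forward; pixel columns grow to the right and rows downward; lengths in m; the calibration is good to about 2 mm. A picture is of the moment at which its call begins. There is no depth.
- manip.job_done(): hands the job in, once; it reports no verdict.
The state is a dict: "clock": time; "joint_positions": joint angles; "joint_vel": joint speeds; "tau": joint torques, N m; "ee_pos": TCP position; "orientation": TCP orientation; "wrist_force": force on the tool from outside, world axes, zero at the start; "wrist_torque": the same for the moment, N m; "opening": opening from 0.0 (shut) to 1.0 (fully open).
Only numpy, scipy, OpenCV 4.12 (cv2) and the standard library are available. Lean on these libraries where they do the work, as an engineer would, in place of code of your own. Each camera call takes 0.05 s, during which the arm holds its last target.

## Working session

There is one attempt and no reset: what is moved stays moved. The work goes in short steps, Python scripts to look and compute and a tool call to move; the robot and the scene stay as the last step left them, time stands still between calls to the robot, and variables do not carry over. Pictures are saved under pics/ and viewed, and the job is handed in when it is done.

Besides the shell and the picture viewer there is one more tool, called after "Request:" by a JSON object that holds its "method" and its "body". play_rows: Moves the arm, as the interface text tells. Its arguments: {"type":"object","properties":{"moves":{"type":"array","items":{"type":"object","properties":{"linear":{"type":"array","items":{"type":"number"}},"dr":{"type":"array","items":{"type":"number"}},"claw":{"type":"number"}}}},"newtons":{"type":"number"}},"required":["moves"]}

```bash
ls; mkdir -p pics
python3 - <<'E'
from station import manip, read_camera
import cv2
print(manip.observe(), manip.pinch_z)
for n in("top","side"):
    c=read_camera(n); cv2.imwrite(f"pics/{n}0.png",c["color"]); print(n,{k:v for k,v in c.items() if k!="color"})
E
```

```text
pics
{'clock': 0.0, 'joint_positions': array([-8.14059089e+01,  2.79224986e+00,  5.58973771e+00,  9.29326520e+01,
        1.68240942e-04,  8.26775465e+01]), 'joint_vel': array([ 0.05294186,  0.08211936,  0.06988367,  0.05921232, -0.07287216,
        0.06500247]), 'tau': array([-4.55113523e-04, -3.38776052e+01,  3.20017111e+01,  2.00211728e-02,
       -2.93000121e-04, -1.63830901e-06]), 'ee_pos': array([ 0.14386989, -0.50426192,  0.23010658]), 'orientation': array([-1.79865960e+02, -1.73939732e-02,  1.59165240e+01]), 'wrist_force': array([ 0.16569779,  0.24399204, -0.30794299]), 'wrist_torque': array([-0.04564628,  0.01242889, -0.01911711]), 'opening': 1.0009412533810458} 0.0187
top {'fx': 496.5186411426486, 'fy': 496.5186411426486, 'cx': 319.39356644553766, 'cy': 201.09902091367343, 'R': array([[ 0.01657456, -0.99984313,  0.00624527],
       [-0.99219636, -0.01721915, -0.12349044],
       [ 0.12357861, -0.00414973, -0.99232611]]), 't': array([0.07654844, 0.50309099, 1.38787309])}
side {'fx': 427.4752860323724, 'fy': 427.4752860323724, 'cx': 311.3264754723008, 'cy': 195.8066265829217, 'R': array([[-9.98960897e-01, -4.55647143e-02, -9.91215562e-04],
       [-3.44582032e-02,  7.69338848e-01, -6.37910941e-01],
       [ 2.98288104e-02, -6.37213931e-01, -7.70109504e-01]]), 't': array([ 0.5111048 , -0.03712063,  1.2425056 ])}
```

View pics/top0.png

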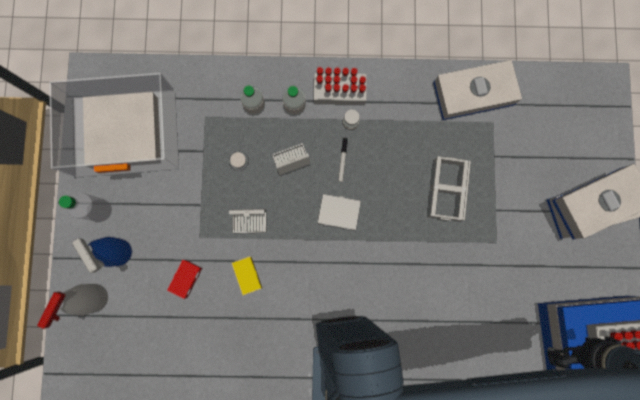

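View pics/side0.png

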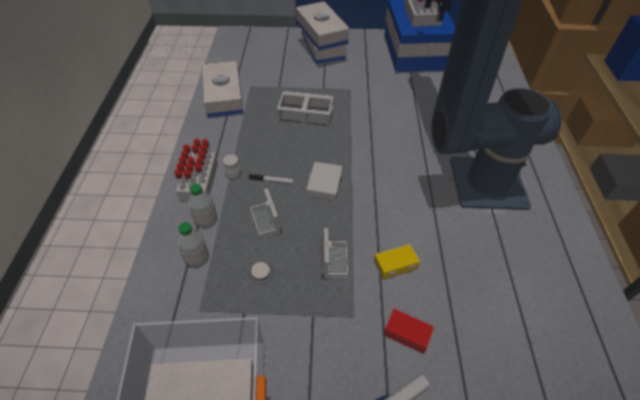

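Run:
```python
import cv2,numpy as np
t=cv2.imread("pics/top0.png"); s=cv2.imread("pics/side0.png")
def crop(im,x,y,w,h,k): return cv2.resize(im[y:y+h,x:x+w],None,fx=k,fy=k,interpolation=cv2.INTER_CUBIC)
cv2.imwrite("pics/tb.png",crop(t,215,135,160,110,5))
cv2.imwrite("pics/tc.png",crop(t,410,140,80,100,6))
cv2.imwrite("pics/sb.png",crop(s,240,180,120,110,5))
cv2.imwrite("pics/sc.png",crop(s,265,80,80,60,8))
```

```text
(no output)
```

View pics/tb.png

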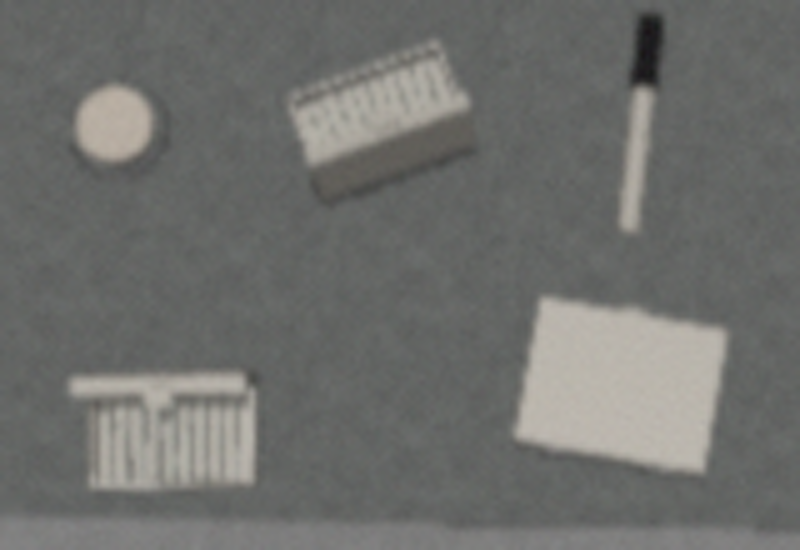

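View pics/tc.png

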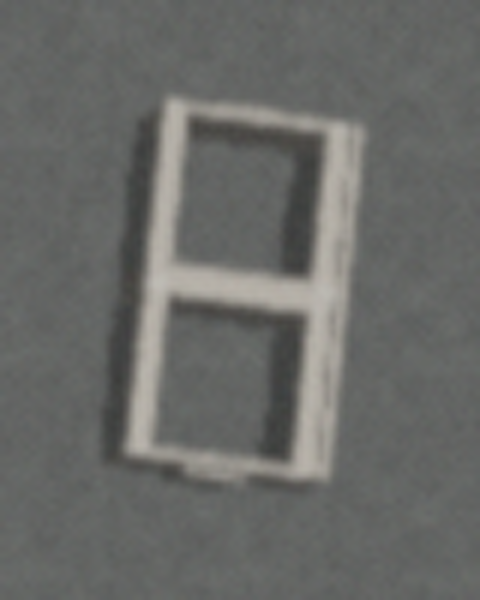

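View pics/sb.png

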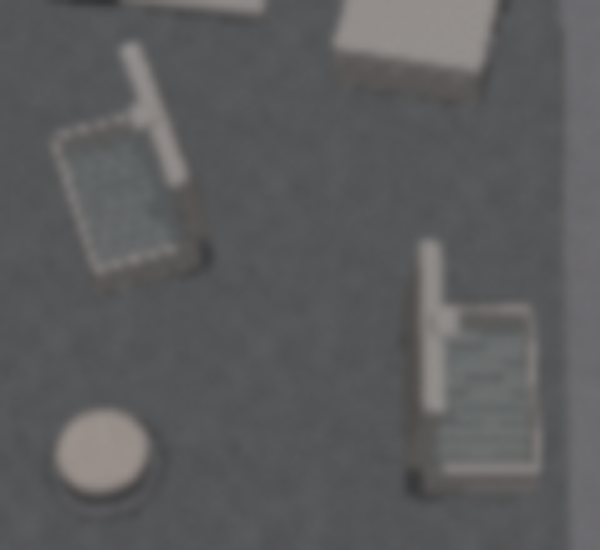

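View pics/sc.png

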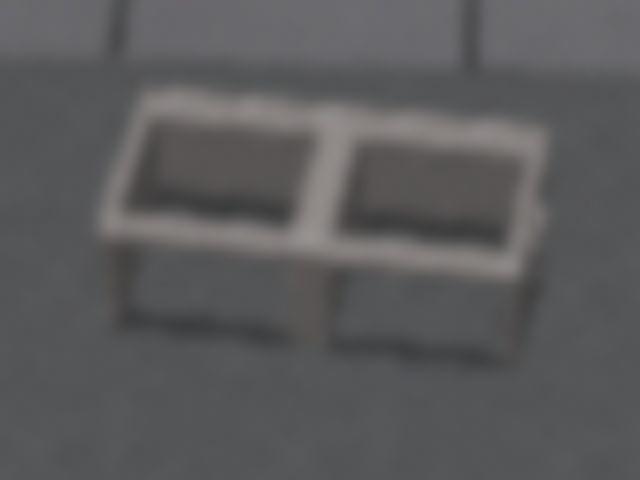

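```bash
cat > h.py <<'E'
import numpy as np,cv2
from station import manip, read_camera
def ray(c,u,v,z):
    R,t=np.array(c["R"]),np.array(c["t"]); o=-R.T@t
    d=R.T@np.array([(u-c["cx"])/c["fx"],(v-c["cy"])/c["fy"],1.])
    return o+d*(z-o[2])/d[2]
def proj(c,X):
    q=np.array(c["R"])@np.array(X)+np.array(c["t"]); return q[0]/q[2]*c["fx"]+c["cx"],q[1]/q[2]*c["fy"]+c["cy"]
def st():
    s=manip.observe(); print(round(s["clock"],2),np.round(s["ee_pos"]*1000,1),np.round(s["orientation"],1),"F",np.round(s["wrist_force"],1),"op",round(s["opening"],2)); return s
E
python3 - <<'E'
from h import *
T=read_camera("top");S=read_camera("side")
for n,c in(("T",T),("S",S)): print(n,-c["R"].T@c["t"])
def P(lbl,c,pts,ox,oy,k,z):
    print(lbl)
    for (u,v) in pts: 
        print(np.round(ray(c,ox+(u+.5)/k-.5,oy+(v+.5)/k-.5,z)[:2]*1000,1))
P("case top z50 (front-far,front-near, back-near, back-far)",T,[(165,97),(127,457),(327,478),(362,125)],410,140,6,.05)
P("case side front: left,right; back",S,[(100,232),(520,275),(548,128),(145,92)],265,80,8,.05)
P("case side feet z0 front",S,[(118,330),(512,365)],265,80,8,0)
P("box1 T rim z24 TL TR",T,[(290,95),(440,42),(330,203),(472,150)],215,135,5,.024)
P("box1 T bottom of hinge z0",T,[(328,203),(473,151)],215,135,5,.0)
P("box1 S rim z24 : farTop, farBot, nearBot",S,[(52,143),(97,272),(175,250),(130,117)],240,180,5,.024)
P("box2 T rim z24: botL botR topR",T,[(90,488),(254,485),(254,395)],215,135,5,.024)
P("box2 T lid top z79",T,[(68,378),(246,374),(246,390),(70,396)],215,135,5,.079)
P("box2 S rim: ",S,[(532,305),(541,472),(440,470)],240,180,5,.024)
P("box2 S lid top z79",S,[(420,240),(440,240),(425,412),(445,412)],240,180,5,.079)
P("box1 S lid top z79",S,[(123,45),(138,42),(188,182),(172,185)],240,180,5,.079)
P("box1 T lid top z79",T,[(315,165),(470,103)],215,135,5,.079)
P("wide T",T,[(540,295),(728,330),(705,472),(515,438)],215,135,5,.034)
E
```

```text
T [0.32638486 0.09095853 1.43887156]
S [0.47223213 0.84358857 0.93369233]
case top z50 (front-far,front-near, back-near, back-far)
[ 635.7 -248.7]
[ 463.3 -228.7]
[ 455.  -322.4]
[ 623.8 -342.4]
case side front: left,right; back
[ 633.7 -248.3]
[ 463.8 -229. ]
[ 453.9 -324. ]
[ 623.7 -340.9]
case side feet z0 front
[ 629.3 -247.1]
[ 465.6 -232.5]
box1 T rim z24 TL TR
[639.2 223.2]
[672.3 136.8]
[576.  198.3]
[608.6 116.9]
box1 T bottom of hinge z0
[580.2 201.3]
[612.8 116.8]
box1 S rim z24 : farTop, farBot, nearBot
[670.8 141.7]
[636.2 224.4]
[597.4 208.8]
[630.8 121.9]
box2 T rim z24: botL botR topR
[409.1 330.6]
[412.4 237.3]
[463.9 238.9]
box2 T lid top z79
[466.2 335.7]
[470.1 237.9]
[461.2 237.6]
[456.2 334.2]
box2 S rim: 
[412.7 234.7]
[408.9 330.3]
[457.4 331.4]
box2 S lid top z79
[470.8 235.9]
[461.  235.5]
[465.8 332.6]
[456.6 332.2]
box1 S lid top z79
[630.4 117.3]
[622.8 114.9]
[587.5 205.7]
[595.3 207.9]
box1 T lid top z79
[587.6 203.1]
[624.3 117.5]
wide T
[523.1  76.3]
[504.8 -31.3]
[423.5 -18.8]
[441.   89.2]
```

```bash
cat >> h.py <<'E'
from scipy.spatial.transform import Rotation as Ro
def go(*tg):
    s=st(); R0=Ro.from_euler("xyz",s["orientation"],degrees=True)
    for x,y,z,yaw in tg:
        d=R0.inv().apply(np.array([x,y,z])/1000-s["ee_pos"])*100
        r=(R0.inv()*Ro.from_euler("xyz",[180,0,yaw],degrees=True)).as_rotvec(degrees=True)
        print("->",(x,y,z,yaw),"linear",np.round(d,2).tolist(),"dr",np.round(r,1).tolist())
def box(c,yaw,d,l=0):  # point at d toward hinge... c centre, yaw long axis; returns
    pass
E
python3 -c "
from h import *
go((350,0,200,60),(497,286,130,92),(497,286,62,92))"
```

```text
0.2 [ 143.9 -504.5  230.5] [-179.9   -0.    15.9] F [ 0.2 -0.2 -0.5] op 1.0
-> (350, 0, 200, 60) linear [33.65, -42.86, 3.12] dr [-0.1, -0.0, -44.1]
-> (497, 286, 130, 92) linear [55.63, -66.32, 10.16] dr [-0.1, -0.1, -76.1]
-> (497, 286, 62, 92) linear [55.63, -66.31, 16.96] dr [-0.1, -0.1, -76.1]
```

Request:
{"method": "play_rows", "body": {"moves": [{"linear": [4,-5,0.3],"dr": [0,0,-8],"claw": -1},{"linear": [8,-10,0.7],"dr": [0,0,-16],"claw": -1},{"linear": [12,-14,1],"dr": [0,0,-24],"claw": -1},{"linear": [15,-18.5,1.5],"dr": [0,0,-32],"claw": -1},{"linear": [18,-23,2],"dr": [0,0,-40],"claw": -1}], "newtons": 40}}

```text
clock: 0.7
ee_pos: [0.24, -0.273, 0.2142]
orientation: [-180.0, -0.1, 56.2]
wrist_force: [1.0, 0.4, 0.2]
opening: 0.141
```

```bash
python3 -c "
from h import *
go((350,0,200,80),(497,286,130,92),(497,286,62,92))"
```

```text
0.7 [ 240.  -273.   214.2] [-1.80e+02 -1.00e-01  5.62e+01] F [1.  0.4 0.2] op 0.14
-> (350, 0, 200, 80) linear [28.8, -6.05, 1.47] dr [-0.0, -0.1, -23.8]
-> (497, 286, 130, 92) linear [60.73, -9.74, 8.52] dr [-0.0, -0.1, -35.8]
-> (497, 286, 62, 92) linear [60.72, -9.73, 15.32] dr [-0.0, -0.1, -35.8]
```

Request:
{"method": "play_rows", "body": {"moves": [{"linear": [5,-0.8,0.5],"dr": [0,0,-5],"claw": -1},{"linear": [10,-1.6,1],"dr": [0,0,-10],"claw": -1},{"linear": [15,-2.4,1.5],"dr": [0,0,-15],"claw": -1},{"linear": [20,-3.2,2],"dr": [0,0,-20],"claw": -1},{"linear": [25,-4,2.5],"dr": [0,0,-25],"claw": -1}]}}

```text
clock: 1.2
ee_pos: [0.3437, -0.0467, 0.1902]
orientation: [179.9, -0.1, 81.4]
wrist_force: [2.1, -1.1, -0.4]
opening: -0.001
```

```bash
python3 -c "
from h import *
go((497,286,130,92),(497,286,62,92))"
```

```text
1.2 [343.7 -46.7 190.2] [ 1.799e+02 -1.000e-01  8.140e+01] F [ 2.1 -1.1 -0.4] op -0.0
-> (497, 286, 130, 92) linear [35.18, 10.17, 6.08] dr [0.1, -0.1, -10.6]
-> (497, 286, 62, 92) linear [35.17, 10.16, 12.88] dr [0.1, -0.1, -10.6]
```

Request:
{"method": "play_rows", "body": {"moves": [{"linear": [5,1.5,0.5],"dr": [0,0,-3],"claw": -1},{"linear": [9.5,3.5,1],"dr": [0,0,-5],"claw": -1},{"linear": [14,5.5,2],"dr": [0,0,-7],"claw": -1},{"linear": [18.5,7.5,3],"dr": [0,0,-9],"claw": -1},{"linear": [23,9,4],"dr": [0,0,-10.5],"claw": -1}]}}

```text
clock: 1.7
ee_pos: [0.4668, 0.167, 0.1506]
orientation: [179.9, -0.0, 92.0]
wrist_force: [0.4, -1.4, 0.1]
opening: 0.003
```

```bash
python3 -c "
from h import *
go((497,286,130,92),(497,286,62,92))"
```

```text
1.7 [466.8 167.  150.6] [179.9  -0.   92. ] F [ 0.4 -1.4  0.1] op 0.0
-> (497, 286, 130, 92) linear [11.79, 3.42, 2.08] dr [0.1, -0.0, -0.0]
-> (497, 286, 62, 92) linear [11.78, 3.4, 8.88] dr [0.1, -0.0, -0.0]
```

Request:
{"method": "play_rows", "body": {"moves": [{"linear": [5,2,1],"dr": [0,0,0],"claw": -1},{"linear": [9,3.4,2],"dr": [0,0,0],"claw": -1},{"linear": [11.8,3.8,4],"dr": [0,0,0],"claw": -1},{"linear": [11.8,3.8,7],"dr": [0,0,0],"claw": -1},{"linear": [11.8,3.8,8.7],"dr": [0,0,0],"claw": -1}]}}

```text
clock: 2.2
ee_pos: [0.4993, 0.287, 0.0607]
orientation: [-179.9, 0.1, 92.1]
wrist_force: [-1.0, -1.0, -1.1]
opening: 0.001
```

```bash
python3 -c "
from h import *
go((439,286,65,92),(431,286,38,92))"
```

```text
2.2 [499.3 287.   60.7] [-1.799e+02  1.000e-01  9.210e+01] F [-1.  -1.  -1.1] op 0.0
-> (439, 286, 65, 92) linear [0.12, -6.03, -0.43] dr [-0.1, 0.1, 0.1]
-> (431, 286, 38, 92) linear [0.15, -6.83, 2.27] dr [-0.1, 0.1, 0.1]
```

Request:
{"method": "play_rows", "body": {"moves": [{"linear": [0,-1.2,0],"dr": [0,0,0],"claw": -1},{"linear": [0,-2.4,0],"dr": [0,0,0],"claw": -1},{"linear": [0,-3.6,0],"dr": [0,0,0],"claw": -1},{"linear": [0,-4.8,0],"dr": [0,0,0],"claw": -1},{"linear": [0,-5.6,0.5],"dr": [0,0,0],"claw": -1}]}}

```text
clock: 2.7
ee_pos: [0.4432, 0.2853, 0.0567]
orientation: [180.0, 0.0, 92.1]
wrist_force: [1.1, 0.4, 0.4]
opening: 0.001
```

```bash
python3 -c "
from h import *
go((431,286,38,92))
cv2.imwrite('pics/s1.png',cv2.resize(read_camera('side')['color'][150:310,200:400],None,fx=4,fy=3.5))"
```

```text
2.7 [443.2 285.3  56.7] [180.    0.   92.1] F [1.1 0.4 0.4] op 0.0
-> (431, 286, 38, 92) linear [0.12, -1.21, 1.87] dr [0.0, 0.0, 0.1]
```

View pics/s1.png

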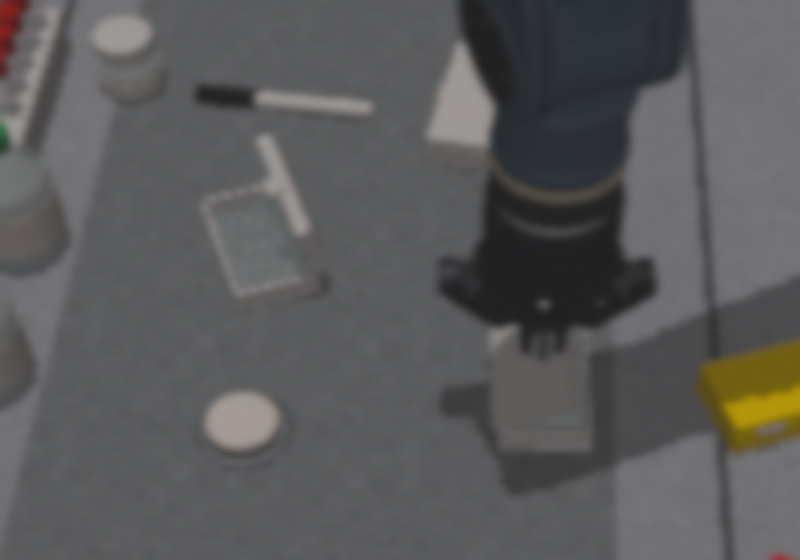

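The side view shows box 2's lid nearly down under the fingers (around pixel 540,380 in the crop). Next I press it shut.

Request:
{"method": "play_rows", "body": {"moves": [{"linear": [0,-0.8,1],"dr": [0,0,0],"claw": -1},{"linear": [0,-1.3,1.7],"dr": [0,0,0],"claw": -1},{"linear": [0,-1.3,2.1],"dr": [0,0,0],"claw": -1},{"linear": [0,-1.3,2.25],"dr": [0,0,0],"claw": -1},{"linear": [0,-1.3,2.35],"dr": [0,0,0],"claw": -1}]}}

```text
clock: 3.25
ee_pos: [0.4267, 0.284, 0.0336]
orientation: [-179.7, 0.1, 92.2]
wrist_force: [-8.8, -4.0, 16.2]
opening: -0.0
```

```bash
python3 -c "
from h import *
st()"
```

```text
3.25 [426.7 284.   33.6] [-1.797e+02  1.000e-01  9.220e+01] F [-8.8 -4.  16.2] op -0.0
```

Request:
{"method": "play_rows", "body": {"moves": [{"linear": [0,0,-2],"dr": [0,0,0],"claw": -1},{"linear": [0,0,-6],"dr": [0,0,0],"claw": -1},{"linear": [0,0,-8],"dr": [0,0,0],"claw": -1}]}}

```text
clock: 3.55
ee_pos: [0.4289, 0.2848, 0.1167]
orientation: [-179.9, -0.0, 92.2]
wrist_force: [-0.1, 0.9, 0.0]
opening: -0.002
```

```bash
python3 -c "
from h import *
go((574,149,110,111.7),(574,149,62,111.7))
cv2.imwrite('pics/s2.png',cv2.resize(read_camera('side')['color'][150:310,200:400],None,fx=4,fy=3.5))"
```

```text
3.55 [428.9 284.8 116.7] [-179.9   -0.    92.2] F [-0.1  0.9  0. ] op -0.0
-> (574, 149, 110, 111.7) linear [-14.12, 13.99, 0.64] dr [-0.1, -0.0, -19.5]
-> (574, 149, 62, 111.7) linear [-14.12, 14.0, 5.44] dr [-0.1, -0.0, -19.5]
```

View pics/s2.png

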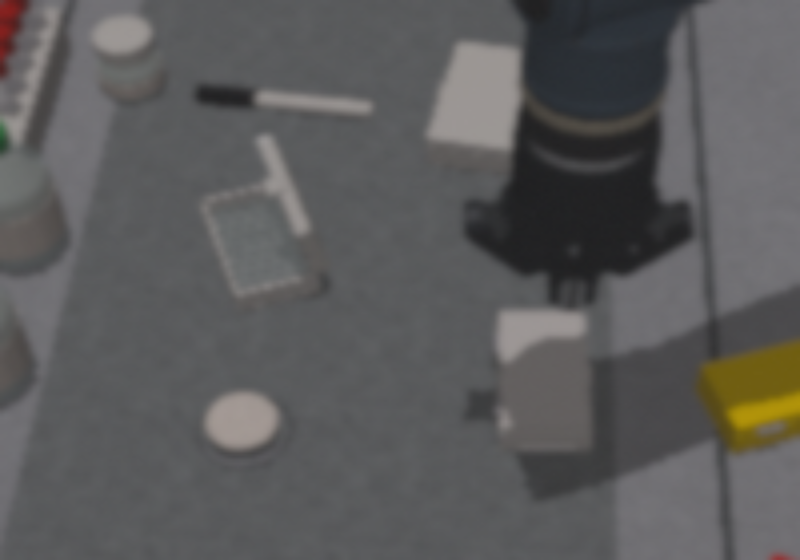

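Box 2 (crop 545,380) is shut. Now box 1.

Request:
{"method": "play_rows", "body": {"moves": [{"linear": [-3.5,3.5,0],"dr": [0,0,-5],"claw": -1},{"linear": [-7,7,0],"dr": [0,0,-10],"claw": -1},{"linear": [-10.5,10.5,0.5],"dr": [0,0,-15],"claw": -1},{"linear": [-14.1,14,1],"dr": [0,0,-19.5],"claw": -1},{"linear": [-14.1,14,3.5],"dr": [0,0,-19.5],"claw": -1}]}}

```text
clock: 4.1
ee_pos: [0.5834, 0.1456, 0.0875]
orientation: [179.2, 0.2, 111.4]
wrist_force: [-0.1, 0.4, -0.1]
opening: 0.002
```

```bash
python3 -c "
from h import *
u=np.array([-.929,-.37]);c=np.array([628.6,171.1])
a=c+58*u;b=c+3*u;d=c-11*u
go((*a,61,111.7),(*b,56,111.7),(*d,33.5,111.7))"
```

```text
4.1 [583.4 145.6  87.5] [179.2   0.2 111.4] F [-0.1  0.4 -0.1] op 0.0
-> (np.float64(574.7180000000001), np.float64(149.64), 61, 111.7) linear [0.71, -0.7, 2.64] dr [0.8, 0.2, -0.3]
-> (np.float64(625.813), np.float64(169.98999999999998), 56, 111.7) linear [0.75, 4.79, 3.21] dr [0.8, 0.2, -0.3]
-> (np.float64(638.8190000000001), np.float64(175.17), 33.5, 111.7) linear [0.76, 6.16, 5.48] dr [0.8, 0.2, -0.3]
```

Request:
{"method": "play_rows", "body": {"moves": [{"linear": [0.7,-0.8,0.5],"dr": [0.8,0.2,0],"claw": -1},{"linear": [0.7,-0.8,1.8],"dr": [0.8,0.2,0],"claw": -1},{"linear": [0.7,-0.7,2.6],"dr": [0.8,0.2,0],"claw": -1},{"linear": [0.7,0,2.6],"dr": [0.8,0.2,0],"claw": -1},{"linear": [0.7,1.2,2.6],"dr": [0.8,0.2,0],"claw": -1}]}}

```text
clock: 4.6
ee_pos: [0.592, 0.1575, 0.0619]
orientation: [-179.9, 0.0, 111.4]
wrist_force: [-0.1, -0.5, 0.4]
opening: -0.001
```

```bash
python3 -c "
from h import *
u=np.array([-.929,-.37]);c=np.array([628.6,171.1])
b=c+3*u;d=c-11*u
go((*b,56,111.7),(*d,33.5,111.7))"
```

```text
4.6 [592.  157.5  61.9] [-179.9    0.   111.4] F [-0.1 -0.5  0.4] op -0.0
-> (np.float64(625.813), np.float64(169.98999999999998), 56, 111.7) linear [-0.07, 3.6, 0.59] dr [-0.1, 0.0, -0.3]
-> (np.float64(638.8190000000001), np.float64(175.17), 33.5, 111.7) linear [-0.06, 5.0, 2.84] dr [-0.1, 0.0, -0.3]
```

Request:
{"method": "play_rows", "body": {"moves": [{"linear": [0,1.2,0],"dr": [0,0,0],"claw": -1},{"linear": [0,2.4,0],"dr": [0,0,0],"claw": -1},{"linear": [0,3.6,0.6],"dr": [0,0,0],"claw": -1},{"linear": [0,4.4,1.6],"dr": [0,0,0],"claw": -1},{"linear": [0,5,2.4],"dr": [0,0,0],"claw": -1}]}}

```text
clock: 5.1
ee_pos: [0.6393, 0.1767, 0.0377]
orientation: [180.0, 0.0, 111.5]
wrist_force: [-0.3, -0.4, 0.0]
opening: -0.002
```

Request:
{"method": "play_rows", "body": {"moves": [{"linear": [0,0,0.3],"dr": [0,0,0],"claw": -1},{"linear": [0,0,0.4],"dr": [0,0,0],"claw": -1}]}}

```text
clock: 5.3
ee_pos: [0.6392, 0.177, 0.034]
orientation: [180.0, 0.0, 111.5]
wrist_force: [-1.0, -0.7, 5.5]
opening: -0.002
```

Request:
{"method": "play_rows", "body": {"moves": [{"linear": [0,0,0.1],"dr": [0,0,0],"claw": -1},{"linear": [0,0,0.1],"dr": [0,0,0],"claw": -1},{"linear": [0,0,-4],"dr": [0,0,0],"claw": 1},{"linear": [0,0,-8],"dr": [0,0,0],"claw": 1},{"linear": [0,-8,-9],"dr": [0,0,0],"claw": 1}]}}

```text
clock: 5.8
ee_pos: [0.6029, 0.1606, 0.1261]
orientation: [179.0, 0.2, 111.6]
wrist_force: [0.4, -0.4, 1.9]
opening: 0.503
```

```bash
python3 -c "
from h import *
st()
cv2.imwrite('pics/s3.png',cv2.resize(read_camera('side')['color'][150:310,200:400],None,fx=4,fy=3.5))
cv2.imwrite('pics/t3.png',cv2.resize(read_camera('top')['color'][135:245,215:375],None,fx=5,fy=5))"
```

```text
5.8 [602.9 160.6 126.1] [179.    0.2 111.6] F [ 0.4 -0.4  1.9] op 0.5
```

View pics/s3.png

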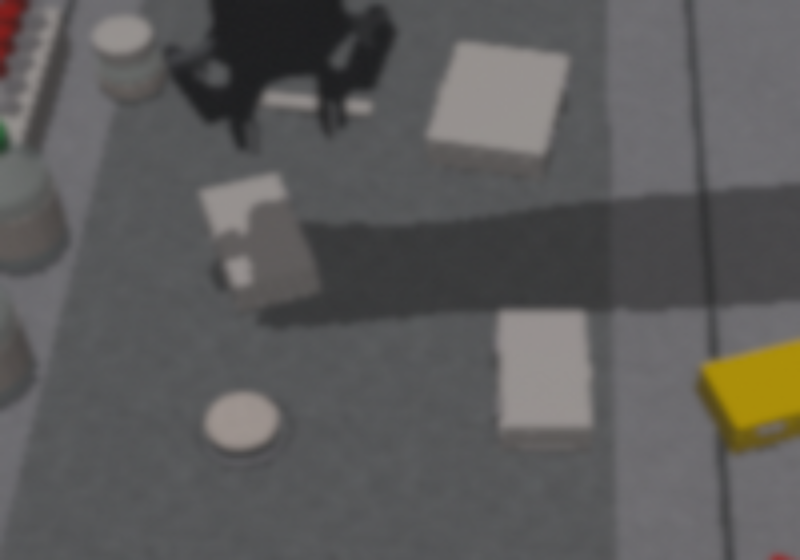

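View pics/t3.png

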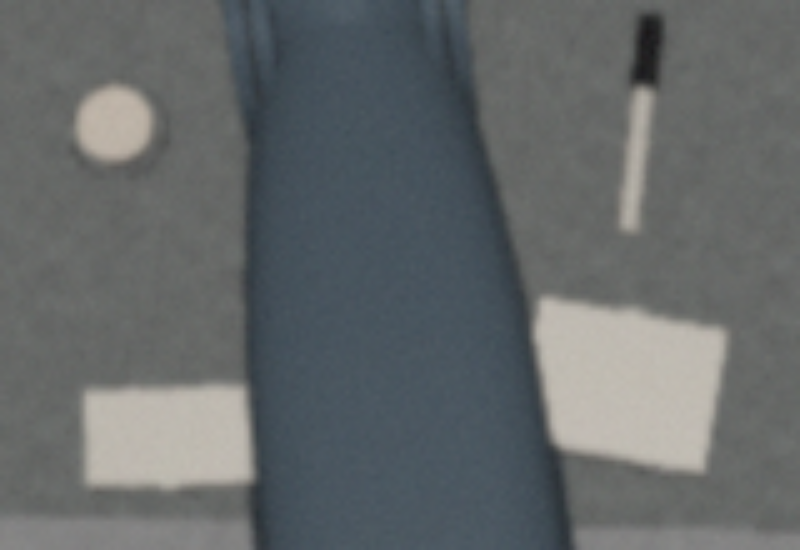

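Both boxes now show flat shut tops: box 1 at crop (260,240) and box 2 at (545,370). I'll measure box 1's current pose.

```bash
python3 -c "
from h import *
c=read_camera('side')
P=[]
for u,v in[(200,189),(281,173),(320,290),(240,309)]:
  p=ray(c,200+(u+.5)/4-.5,150+(v+.5)/3.5-.5,.034)[:2]*1000;P.append(p);print(np.round(p,1))
P=np.array(P);m=P.mean(0);d=P[3]-P[0]+P[2]-P[1];a=np.degrees(np.arctan2(d[1],d[0]));print(m,a)
P=[]
for u,v in[(497,310),(587,310),(593,432),(501,431)]:
  p=ray(c,200+(u+.5)/4-.5,150+(v+.5)/3.5-.5,.034)[:2]*1000;P.append(p);print(np.round(p,1))
P=np.array(P);m=P.mean(0);d=P[3]-P[0]+P[2]-P[1];a=np.degrees(np.arctan2(d[1],d[0]));print(m,a)
st()
"
```

```text
[671.8 134. ]
[619.  115.7]
[582.4 224.2]
[631.3 243.1]
[626.12188644 179.2393338 ] 109.52221090205448
[469.1 236.7]
[412.3 234.1]
[409.4 333.5]
[464.1 335.2]
[438.72716933 284.85465063] 92.29241525345464
5.95 [588.8 157.9 118.3] [-179.7   -0.   111.5] F [ 1.2  0.  -1.1] op 0.77
```

```bash
python3 -c "
from h import *
go((621.3,189.4,90,111.6),(621.3,189.4,4,111.6))"
```

```text
5.95 [588.8 157.9 118.3] [-179.7   -0.   111.5] F [ 1.2  0.  -1.1] op 0.77
-> (621.3, 189.4, 90, 111.6) linear [1.73, 4.19, 2.81] dr [-0.3, -0.0, -0.1]
-> (621.3, 189.4, 4, 111.6) linear [1.73, 4.24, 11.41] dr [-0.3, -0.0, -0.1]
```

Request:
{"method": "play_rows", "body": {"moves": [{"linear": [0.8,2,0.5],"dr": [-0.3,0,0],"claw": 1},{"linear": [1.7,4.2,2],"dr": [-0.3,0,0],"claw": 1},{"linear": [1.7,4.2,3.5],"dr": [-0.3,0,0],"claw": 1},{"linear": [1.7,4.2,5],"dr": [-0.3,0,0],"claw": 1},{"linear": [1.7,4.2,5],"dr": [-0.3,0,0],"claw": 1}]}}

```text
clock: 6.45
ee_pos: [0.6187, 0.1883, 0.064]
orientation: [-179.6, -0.1, 111.5]
wrist_force: [-1.0, -0.5, -0.6]
opening: 1.0
```

```bash
python3 -c "
from h import *
go((621.3,189.4,4,111.6))"
```

```text
6.45 [618.7 188.3  64. ] [-1.796e+02 -1.000e-01  1.115e+02] F [-1.  -0.5 -0.6] op 1.0
-> (621.3, 189.4, 4, 111.6) linear [-0.0, 0.33, 5.99] dr [-0.4, -0.1, -0.1]
```

Request:
{"method": "play_rows", "body": {"moves": [{"linear": [0,0.3,1.5],"dr": [-0.4,0,0],"claw": 1},{"linear": [0,0.3,3],"dr": [-0.4,0,0],"claw": 1},{"linear": [0,0.3,4.5],"dr": [-0.4,0,0],"claw": 1},{"linear": [0,0.3,5.7],"dr": [-0.4,0,0],"claw": 1},{"linear": [0,0.3,6],"dr": [-0.4,0,0],"claw": 1}]}}

```text
clock: 6.95
ee_pos: [0.6192, 0.1889, 0.0014]
orientation: [-179.7, -0.1, 111.5]
wrist_force: [-0.5, -0.3, 0.0]
opening: 0.998
```

Request:
{"method": "play_rows", "body": {"moves": [{"linear": [0,0,0],"dr": [0,0,0],"claw": 0},{"linear": [0,0,0],"dr": [0,0,0],"claw": 0},{"linear": [0,0,0],"dr": [0,0,0],"claw": 0},{"linear": [0,0,0],"dr": [0,0,0],"claw": 0}], "newtons": 40}}

```text
clock: 7.35
ee_pos: [0.6202, 0.1892, 0.0026]
orientation: [-179.9, -0.1, 111.5]
wrist_force: [0.1, 0.2, 1.0]
opening: 0.648
```

```bash
python3 -c "
from h import *
st()
cv2.imwrite('pics/s4.png',cv2.resize(read_camera('side')['color'][150:310,200:400],None,fx=4,fy=3.5))"
```

```text
7.35 [620.2 189.2   2.6] [-1.799e+02 -1.000e-01  1.115e+02] F [0.1 0.2 1. ] op 0.65
```

View pics/s4.png

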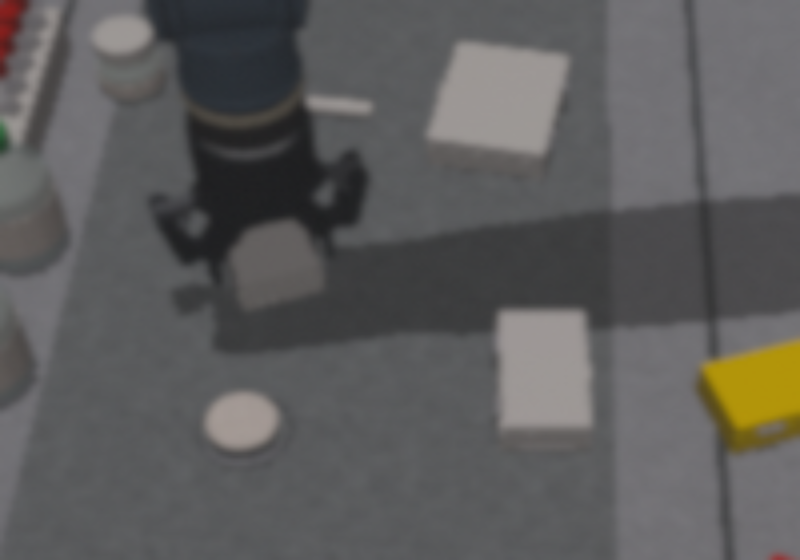

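Request:
{"method": "play_rows", "body": {"moves": [{"linear": [0,0,-1],"dr": [0,0,0],"claw": 0},{"linear": [0,0,-3.5],"dr": [0,0,0],"claw": 0},{"linear": [0,0,-6.5],"dr": [0,0,0],"claw": 0},{"linear": [0,0,-9],"dr": [0,0,0],"claw": 0},{"linear": [0,0,-9.5],"dr": [0,0,0],"claw": 0}]}}

```text
clock: 7.9
ee_pos: [0.6227, 0.1894, 0.1021]
orientation: [179.8, -0.1, 111.5]
wrist_force: [0.9, 0.0, -1.7]
opening: 0.649
```

```bash
python3 -c "
from h import *
go((601.5,-166.7,90,83.5),(610,20,90,97))
cv2.imwrite('pics/s5.png',cv2.resize(read_camera('side')['color'][100:310,200:400],None,fx=4,fy=2.8))"
```

```text
7.9 [622.7 189.4 102.1] [ 1.798e+02 -1.000e-01  1.115e+02] F [ 0.9  0.  -1.7] op 0.65
-> (601.5, -166.7, 90, 83.5) linear [-32.36, -15.02, 1.11] dr [0.2, -0.1, 28.0]
-> (610, 20, 90, 97) linear [-15.3, -7.39, 1.16] dr [0.2, -0.1, 14.5]
```

View pics/s5.png

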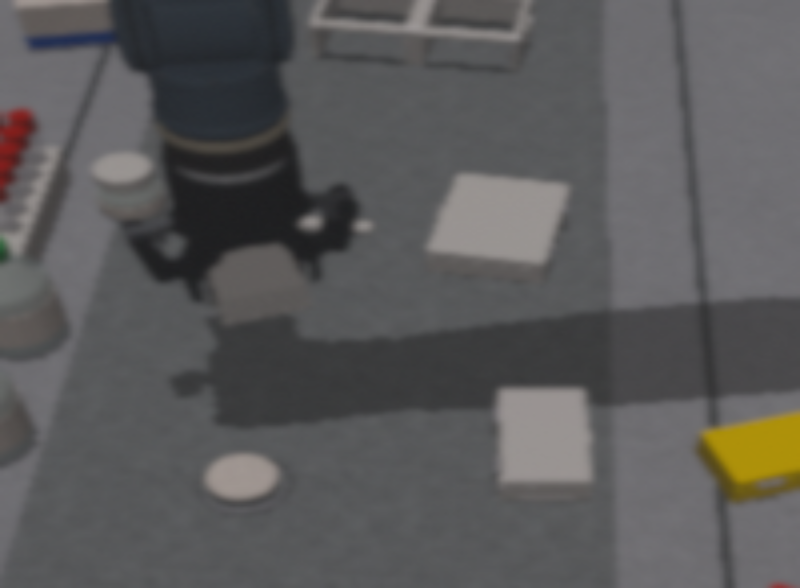

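Box 1 is held level and clear of the bench (crop 255,280). I carry it toward the far bay.

Request:
{"method": "play_rows", "body": {"moves": [{"linear": [-3,-1.5,0],"dr": [0,0,3],"claw": 0},{"linear": [-7,-3.3,0],"dr": [0,0,6],"claw": 0},{"linear": [-11,-5.2,0],"dr": [0,0,10],"claw": 0},{"linear": [-15,-7.2,0],"dr": [0,0,14],"claw": 0},{"linear": [-19,-9,0],"dr": [0,0,18],"claw": 0}]}}

```text
clock: 8.45
ee_pos: [0.6059, -0.0218, 0.0979]
orientation: [-179.9, -0.2, 93.3]
wrist_force: [1.5, 1.0, -2.3]
opening: 0.644
```

```bash
python3 -c "
from h import *
go((601.5,-166.7,95,83.5))"
```

```text
8.45 [605.9 -21.8  97.9] [-179.9   -0.2   93.3] F [ 1.5  1.  -2.3] op 0.64
-> (601.5, -166.7, 95, 83.5) linear [-14.44, -1.29, 0.25] dr [-0.1, -0.2, 9.8]
```

Request:
{"method": "play_rows", "body": {"moves": [{"linear": [-4,-0.4,0],"dr": [0,0,3],"claw": 0},{"linear": [-8,-0.8,0],"dr": [0,0,6],"claw": 0},{"linear": [-12,-1.1,0.2],"dr": [0,0,8.5],"claw": 0},{"linear": [-14.4,-1.3,0.3],"dr": [0,-0.2,9.8],"claw": 0},{"linear": [-14.4,-1.3,2],"dr": [0,-0.2,9.8],"claw": 0}]}}

```text
clock: 8.95
ee_pos: [0.6015, -0.1707, 0.0775]
orientation: [-180.0, 0.2, 83.2]
wrist_force: [0.5, 0.8, -3.3]
opening: 0.644
```

```bash
python3 -c "
from h import *
go((601.5,-166.7,4,83.5))"
```

```text
8.95 [ 601.5 -170.7   77.5] [-180.     0.2   83.2] F [ 0.5  0.8 -3.3] op 0.64
-> (601.5, -166.7, 4, 83.5) linear [0.43, -0.04, 7.35] dr [-0.0, 0.2, -0.3]
```

Request:
{"method": "play_rows", "body": {"moves": [{"linear": [0.4,0,2],"dr": [0,0.2,-0.3],"claw": 0},{"linear": [0.4,0,4],"dr": [0,0.2,-0.3],"claw": 0},{"linear": [0.4,0,6],"dr": [0,0.2,-0.3],"claw": 0},{"linear": [0.4,0,7],"dr": [0,0.2,-0.3],"claw": 0},{"linear": [0.4,0,7.2],"dr": [0,0.2,-0.3],"claw": 0}]}}

```text
clock: 9.45
ee_pos: [0.6, -0.1662, 0.003]
orientation: [-179.7, -0.1, 83.5]
wrist_force: [0.2, 0.3, -3.4]
opening: 0.647
```

```bash
python3 -c "
from h import *
go((601.5+.0-4.9,-166.7-43,4,83.5))
cv2.imwrite('pics/s6.png',cv2.resize(read_camera('side')['color'][60:180,240:380],None,fx=5,fy=5))
cv2.imwrite('pics/t6.png',cv2.resize(read_camera('top')['color'][120:245,355:500],None,fx=4.5,fy=4.5))"
```

```text
9.45 [ 600.  -166.2    3. ] [-1.797e+02 -1.000e-01  8.350e+01] F [ 0.2  0.3 -3.4] op 0.65
-> (596.6, -209.7, 4, 83.5) linear [-4.36, 0.15, -0.1] dr [-0.3, -0.1, 0.0]
```

View pics/s6.png

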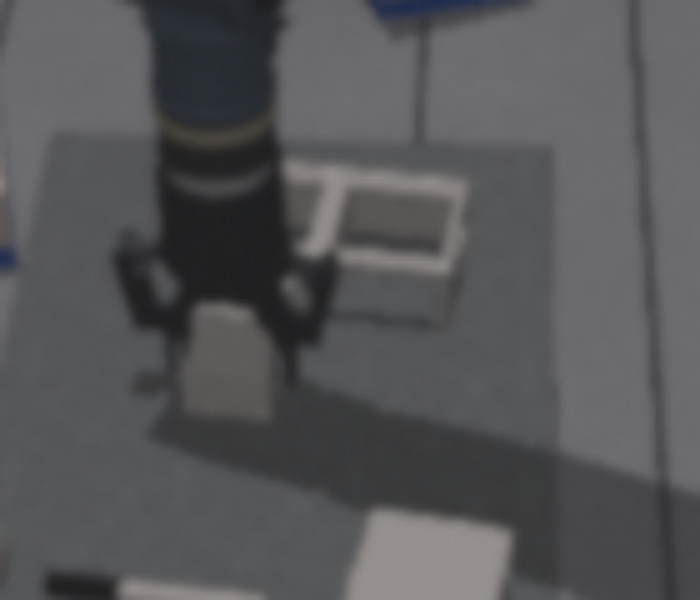

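View pics/t6.png

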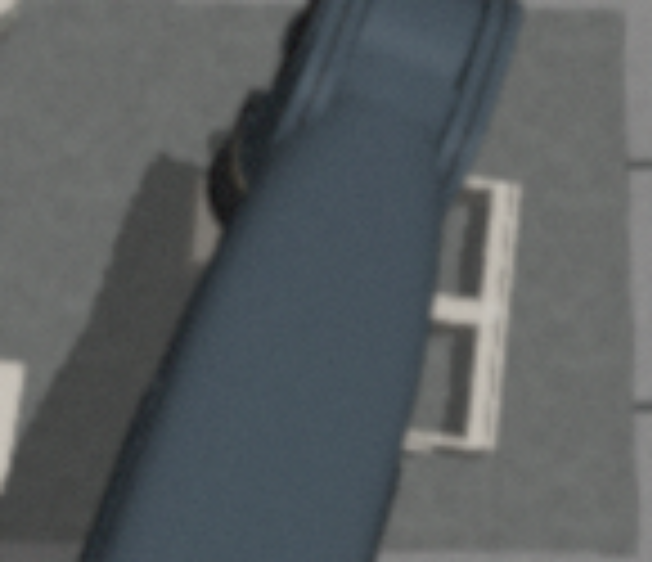

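```bash
python3 -c "
from h import *
c=read_camera('side')
for u,v,z in[(183,413,.001),(273,418,.001),(189,362,.034),(275,365,.034)]: print(np.round(ray(c,240+(u+.5)/5-.5,60+(v+.5)/5-.5,z)*1000,1))
go((601.5-6.2,-166.2-54,4,83.5))
"
```

```text
[ 629.3 -143.1    1. ]
[ 572.2 -141.     1. ]
[ 624.6 -154.3   34. ]
[ 570.8 -153.9   34. ]
9.6 [ 601.7 -166.9    5.3] [-180.    -0.    83.5] F [-0.3 -0.  -2.5] op 0.64
-> (595.3, -220.2, 4, 83.5) linear [-5.37, -0.04, 0.13] dr [-0.0, -0.0, 0.0]
```

Request:
{"method": "play_rows", "body": {"moves": [{"linear": [-1,0,0],"dr": [0,0,0],"claw": 0},{"linear": [-2,0,0],"dr": [0,0,0],"claw": 0},{"linear": [-3.2,0,0],"dr": [0,0,0],"claw": 0},{"linear": [-4.4,0,0],"dr": [0,0,0],"claw": 0},{"linear": [-5.2,0,0.1],"dr": [0,0,0],"claw": 0}]}}

```text
clock: 10.1
ee_pos: [0.5959, -0.2206, 0.0047]
orientation: [180.0, 0.0, 83.4]
wrist_force: [0.3, 0.5, -2.2]
opening: 0.643
```

```bash
python3 -c "
from h import *
st()
cv2.imwrite('pics/s7.png',cv2.resize(read_camera('side')['color'][60:180,240:380],None,fx=5,fy=5))"
```

```text
10.1 [ 595.9 -220.6    4.7] [180.    0.   83.4] F [ 0.3  0.5 -2.2] op 0.64
```

View pics/s7.png

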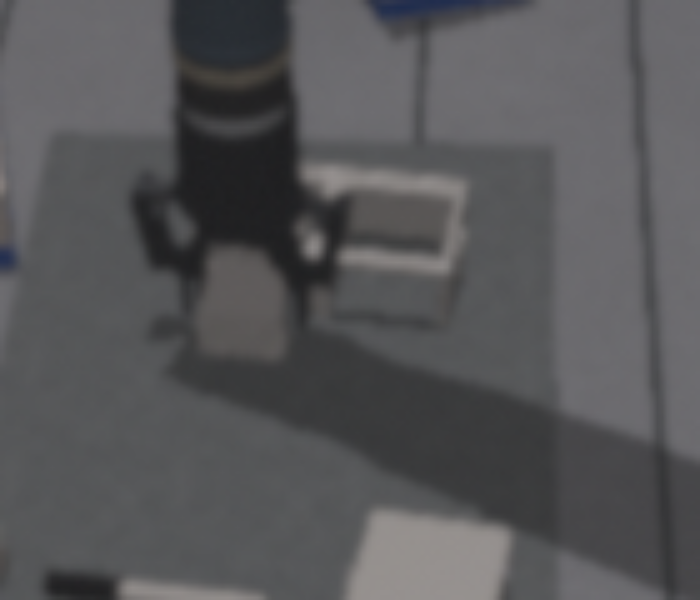

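Request:
{"method": "play_rows", "body": {"moves": [{"linear": [0,0,0.2],"dr": [0,0,0],"claw": 0},{"linear": [0,0,0.25],"dr": [0,0,0],"claw": 1},{"linear": [0,0,0.2],"dr": [0,0,0],"claw": 1},{"linear": [0,0,0.2],"dr": [0,0,0],"claw": 1},{"linear": [0,0,-0.5],"dr": [0,0,0],"claw": 1}]}}

```text
clock: 10.65
ee_pos: [0.595, -0.221, 0.0087]
orientation: [-179.9, 0.1, 83.4]
wrist_force: [-1.1, -0.7, 0.5]
opening: 0.999
```

Request:
{"method": "play_rows", "body": {"moves": [{"linear": [0,0,-2],"dr": [0,0,0],"claw": 1},{"linear": [0,0,-5],"dr": [0,0,0],"claw": 1},{"linear": [0,0,-6],"dr": [0,0,0],"claw": 1},{"linear": [4,0,-6],"dr": [0,0,0],"claw": -0.4},{"linear": [7,0,-5],"dr": [0,0,0],"claw": -0.4}]}}

```text
clock: 11.15
ee_pos: [0.6054, -0.1513, 0.0616]
orientation: [179.8, 0.1, 83.3]
wrist_force: [0.5, 0.1, -0.1]
opening: 0.69
```

```bash
python3 -c "
from h import *
st()
e=np.array([-.113,-.994]); h=np.array([587.9,-286])
p=h-e*(47.5+42+11+25); q=h-e*(47.5+11)
go((*p,60,83.5),(*p,12,83.5),(*q,12,83.5))
cv2.imwrite('pics/s8.png',cv2.resize(read_camera('side')['color'][60:180,240:380],None,fx=5,fy=5))"
```

```text
11.15 [ 605.4 -151.3   61.6] [1.798e+02 1.000e-01 8.330e+01] F [ 0.5  0.1 -0.1] op 0.69
11.15 [ 605.4 -151.3   61.6] [1.798e+02 1.000e-01 8.330e+01] F [ 0.5  0.1 -0.1] op 0.69
-> (np.float64(602.0815), np.float64(-161.253), 60, 83.5) linear [-1.02, -0.21, 0.16] dr [0.2, 0.1, -0.2]
-> (np.float64(602.0815), np.float64(-161.253), 12, 83.5) linear [-1.02, -0.23, 4.96] dr [0.2, 0.1, -0.2]
-> (np.float64(594.5105), np.float64(-227.851), 12, 83.5) linear [-7.72, -0.21, 4.98] dr [0.2, 0.1, -0.2]
```

View pics/s8.png

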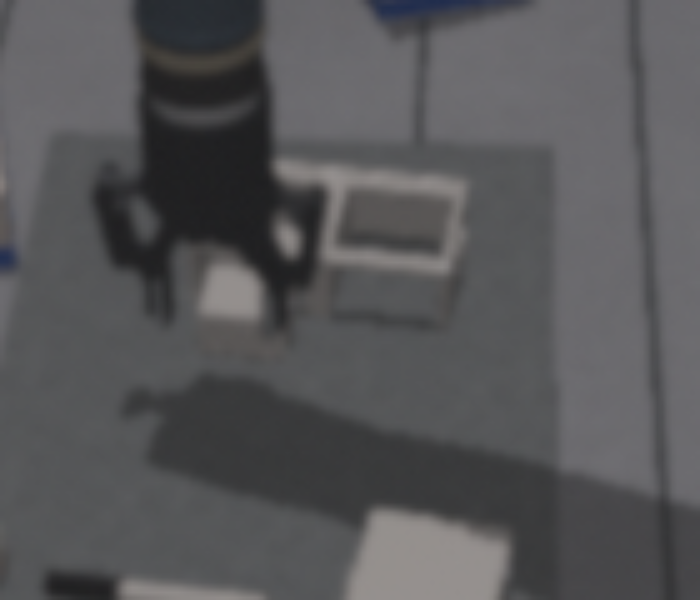

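Box 1 sits about half in the far bay (crop 240,300), with its rear face free. I descend behind it with the fingers spread 30 mm and push.

Request:
{"method": "play_rows", "body": {"moves": [{"linear": [0,-0.2,1],"dr": [0.2,0,0],"claw": -0.4},{"linear": [0,-0.2,2.5],"dr": [0.2,0,0],"claw": -0.4},{"linear": [0,-0.2,4],"dr": [0.2,0,0],"claw": -0.4},{"linear": [0,-0.2,5.2],"dr": [0.2,0,0],"claw": -0.4},{"linear": [0,-0.2,5.5],"dr": [0.2,0,0],"claw": -0.4}]}}

```text
clock: 11.7
ee_pos: [0.5996, -0.145, 0.0001]
orientation: [-179.4, -0.3, 83.6]
wrist_force: [-0.9, 0.1, 1.9]
opening: 0.304
```

```bash
python3 -c "
from h import *
e=np.array([-.113,-.994]); h=np.array([587.9,-286])
q=h-e*(47.5+11)
go((*q,7,83.5))"
```

```text
11.7 [ 5.996e+02 -1.450e+02  1.000e-01] [-179.4   -0.3   83.6] F [-0.9  0.1  1.9] op 0.3
-> (np.float64(594.5105), np.float64(-227.851), 7, 83.5) linear [-8.29, 0.42, -0.73] dr [-0.6, -0.3, 0.1]
```

Request:
{"method": "play_rows", "body": {"moves": [{"linear": [-1,0.4,-0.7],"dr": [-0.6,-0.3,0],"claw": -0.4},{"linear": [-2.5,0.4,-0.7],"dr": [-0.6,-0.3,0],"claw": -0.4},{"linear": [-4,0.4,-0.7],"dr": [-0.6,-0.3,0],"claw": -0.4},{"linear": [-5.2,0.4,-0.7],"dr": [-0.6,-0.3,0],"claw": -0.4},{"linear": [-6.2,0.4,-0.7],"dr": [-0.6,-0.3,0],"claw": -0.4}]}}

```text
clock: 12.2
ee_pos: [0.5971, -0.2085, 0.0077]
orientation: [179.9, -0.0, 83.5]
wrist_force: [0.1, 3.0, 1.3]
opening: 0.296
```

```bash
python3 -c "
from h import *
e=np.array([-.113,-.994]); h=np.array([587.9,-286])
q=h-e*(47.5+11)
go((*q,7,83.5))
cv2.imwrite('pics/s9.png',cv2.resize(read_camera('side')['color'][60:180,240:380],None,fx=5,fy=5))"
```

```text
12.2 [ 597.1 -208.5    7.7] [179.9  -0.   83.5] F [0.1 3.  1.3] op 0.3
-> (np.float64(594.5105), np.float64(-227.851), 7, 83.5) linear [-1.96, -0.04, 0.07] dr [0.1, -0.0, 0.0]
```

View pics/s9.png

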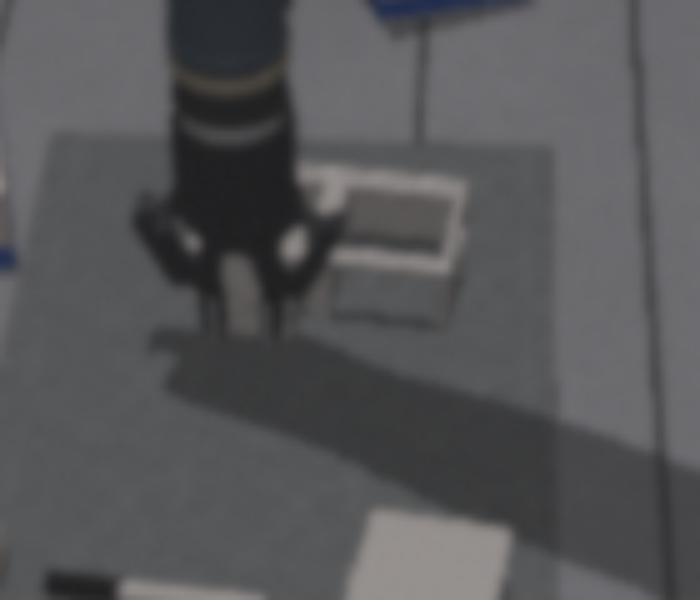

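Request:
{"method": "play_rows", "body": {"moves": [{"linear": [-0.6,0,0],"dr": [0,0,0],"claw": -0.4},{"linear": [-1.1,0,0],"dr": [0,0,0],"claw": -0.4},{"linear": [-1.5,0,0],"dr": [0,0,0],"claw": -0.4},{"linear": [-1.7,0,0],"dr": [0,0,0],"claw": -0.4}]}}

```text
clock: 12.65
ee_pos: [0.5947, -0.2273, 0.0074]
orientation: [179.9, 0.1, 83.4]
wrist_force: [0.3, 1.5, 0.3]
opening: 0.299
```

Request:
{"method": "play_rows", "body": {"moves": [{"linear": [-0.3,0,0],"dr": [0,0,0],"claw": -0.4},{"linear": [-0.3,0,0],"dr": [0,0,0],"claw": -0.4}]}}

```text
clock: 12.85
ee_pos: [0.5946, -0.2281, 0.0073]
orientation: [179.9, -0.1, 83.5]
wrist_force: [0.8, 5.8, 1.2]
opening: 0.303
```

Request:
{"method": "play_rows", "body": {"moves": [{"linear": [-0.4,0,0],"dr": [0,0,0],"claw": -0.4},{"linear": [-0.4,0,0],"dr": [0,0,0],"claw": -0.4}]}}

```text
clock: 13.05
ee_pos: [0.5946, -0.228, 0.0074]
orientation: [179.9, -0.6, 83.6]
wrist_force: [1.4, 9.4, 1.9]
opening: 0.302
```

Request:
{"method": "play_rows", "body": {"moves": [{"linear": [-0.5,0,0],"dr": [0,0,0],"claw": -0.4},{"linear": [-0.5,0,0],"dr": [0,0,0],"claw": -0.4}]}}

```text
clock: 13.25
ee_pos: [0.5946, -0.2278, 0.0075]
orientation: [179.9, -1.1, 83.8]
wrist_force: [0.7, 11.7, 3.9]
opening: 0.301
```

Request:
{"method": "play_rows", "body": {"moves": [{"linear": [1,0,0],"dr": [0,1,0],"claw": -0.4},{"linear": [3,0,0],"dr": [0,1,0],"claw": -0.4},{"linear": [5,0,-2],"dr": [0,1,0],"claw": 0},{"linear": [8,0,-6],"dr": [0,1,0],"claw": 1},{"linear": [12,0,-9],"dr": [0,1,0],"claw": 1}]}}

```text
clock: 13.75
ee_pos: [0.6072, -0.1102, 0.1011]
orientation: [179.9, -2.0, 83.7]
wrist_force: [1.9, 0.1, 1.0]
opening: 0.8
```

```bash
python3 -c "
from h import *
c=np.array([438.8,284.3]);l=np.array([-.037,.9993])
g=c+20*l
go((540,100,100,88),(*g,95,92.2),(*g,4,92.2))
cv2.imwrite('pics/s10.png',cv2.resize(read_camera('side')['color'][60:180,240:380],None,fx=5,fy=5))"
```

```text
13.75 [ 607.2 -110.2  101.1] [179.9  -2.   83.7] F [1.9 0.1 1. ] op 0.8
-> (540, 100, 100, 88) linear [20.13, -9.01, 0.8] dr [0.2, -2.0, -4.3]
-> (np.float64(438.06), np.float64(304.286), 95, 92.2) linear [39.28, -21.4, 1.95] dr [0.3, -2.0, -8.5]
-> (np.float64(438.06), np.float64(304.286), 4, 92.2) linear [38.95, -21.42, 11.05] dr [0.3, -2.0, -8.5]
```

View pics/s10.png

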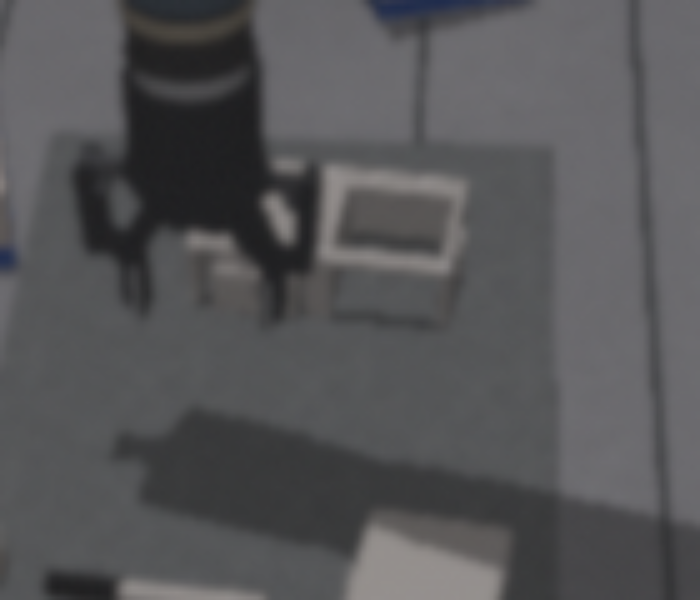

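Box 1 now shows only a small lip at the far bay's mouth (crop 245,285), so it is in. On to box 2.

Request:
{"method": "play_rows", "body": {"moves": [{"linear": [4,-2,0],"dr": [0,-2,-2],"claw": 1},{"linear": [8.4,-4.3,0.2],"dr": [0,-2,-3],"claw": 1},{"linear": [12.8,-6.8,0.4],"dr": [0,-2,-4],"claw": 1},{"linear": [17.2,-9.2,0.6],"dr": [0,-2,-5],"claw": 1},{"linear": [21.6,-11.6,0.8],"dr": [0,-2,-6],"claw": 1}]}}

```text
clock: 14.3
ee_pos: [0.5175, 0.1239, 0.1075]
orientation: [179.1, -0.2, 90.1]
wrist_force: [1.2, 0.3, 0.9]
opening: 1.003
```

```bash
python3 -c "
from h import *
c=np.array([438.8,284.3]);l=np.array([-.037,.9993])
g=c+20*l
go((*g,95,92.2),(*g,4,92.2))"
```

```text
14.3 [517.5 123.9 107.5] [179.1  -0.2  90.1] F [1.2 0.3 0.9] op 1.0
-> (np.float64(438.06), np.float64(304.286), 95, 92.2) linear [18.05, -7.93, 1.18] dr [0.9, -0.2, -2.1]
-> (np.float64(438.06), np.float64(304.286), 4, 92.2) linear [18.02, -8.08, 10.28] dr [0.9, -0.2, -2.1]
```

Request:
{"method": "play_rows", "body": {"moves": [{"linear": [4.5,-2,0],"dr": [0.9,0,-1],"claw": 1},{"linear": [9,-4,0],"dr": [0.9,0,-2],"claw": 1},{"linear": [13.5,-6,0.2],"dr": [0.9,0,-2],"claw": 1},{"linear": [17,-7.6,1],"dr": [0.9,0,-2.1],"claw": 1},{"linear": [18,-8,2],"dr": [0.9,0,-2.1],"claw": 1}]}}

```text
clock: 14.8
ee_pos: [0.4356, 0.3075, 0.087]
orientation: [179.9, -0.2, 92.5]
wrist_force: [-0.1, -0.5, -0.5]
opening: 0.998
```

```bash
python3 -c "
from h import *
c=np.array([438.8,284.3]);l=np.array([-.037,.9993])
g=c+20*l
go((*g,4,92.2))"
```

```text
14.8 [435.6 307.5  87. ] [179.9  -0.2  92.5] F [-0.1 -0.5 -0.5] op 1.0
-> (np.float64(438.06), np.float64(304.286), 4, 92.2) linear [-0.36, 0.22, 8.3] dr [0.1, -0.2, 0.3]
```

Request:
{"method": "play_rows", "body": {"moves": [{"linear": [-0.3,0.2,1],"dr": [0,0,0.3],"claw": 1},{"linear": [-0.3,0.2,3],"dr": [0,0,0.3],"claw": 1},{"linear": [-0.3,0.2,5],"dr": [0,0,0.3],"claw": 1},{"linear": [-0.3,0.2,7],"dr": [0,0,0.3],"claw": 1},{"linear": [-0.3,0.2,8],"dr": [0,0,0.3],"claw": 1}]}}

```text
clock: 15.3
ee_pos: [0.437, 0.3024, 0.0043]
orientation: [-179.9, -0.1, 92.1]
wrist_force: [-0.7, -0.5, -0.2]
opening: 1.002
```

```bash
python3 -c "
from h import *
go((438,304.3,3.5,92.2))"
```

```text
15.3 [437.  302.4   4.3] [-1.799e+02 -1.000e-01  9.210e+01] F [-0.7 -0.5 -0.2] op 1.0
-> (438, 304.3, 3.5, 92.2) linear [0.18, 0.11, 0.08] dr [-0.1, -0.1, -0.1]
```

Request:
{"method": "play_rows", "body": {"moves": [{"linear": [0.2,0.1,0.1],"dr": [0,0,0],"claw": 0},{"linear": [0.2,0.1,0.1],"dr": [0,0,0],"claw": 0},{"linear": [0.2,0.1,0.1],"dr": [0,0,0],"claw": 0},{"linear": [0.2,0.1,0.1],"dr": [0,0,0],"claw": 0}]}}

```text
clock: 15.7
ee_pos: [0.4385, 0.3046, 0.0039]
orientation: [-180.0, -0.1, 92.1]
wrist_force: [1.1, -0.1, -2.6]
opening: 0.639
```

```bash
python3 -c "
from h import *
st()"
```

```text
15.7 [438.5 304.6   3.9] [-1.80e+02 -1.00e-01  9.21e+01] F [ 1.1 -0.1 -2.6] op 0.64
```

Request:
{"method": "play_rows", "body": {"moves": [{"linear": [0,0,-1],"dr": [0,0,0],"claw": 0},{"linear": [0,0,-3.5],"dr": [0,0,0],"claw": 0},{"linear": [0,0,-6.5],"dr": [0,0,0],"claw": 0},{"linear": [0,0,-9],"dr": [0,0,0],"claw": 0},{"linear": [0,0,-9.5],"dr": [0,0,0],"claw": 0}]}}

```text
clock: 16.2
ee_pos: [0.4411, 0.3059, 0.1038]
orientation: [179.6, -0.3, 92.1]
wrist_force: [0.9, -0.4, -2.4]
opening: 0.644
```

```bash
python3 -c "
from h import *
e=np.array([-.113,-.994]); h=np.array([500.5,-276.0])
p=h-e*(100+20.5); print(p)
go((*p,95,83.5))
cv2.imwrite('pics/s11.png',cv2.resize(read_camera('side')['color'][150:310,200:400],None,fx=4,fy=3.5))"
```

```text
[ 514.1165 -156.223 ]
16.2 [441.1 305.9 103.8] [179.6  -0.3  92.1] F [ 0.9 -0.4 -2.4] op 0.64
-> (np.float64(514.1165), np.float64(-156.223), 95, 83.5) linear [-46.46, 5.61, 0.67] dr [0.4, -0.3, 8.6]
```

View pics/s11.png

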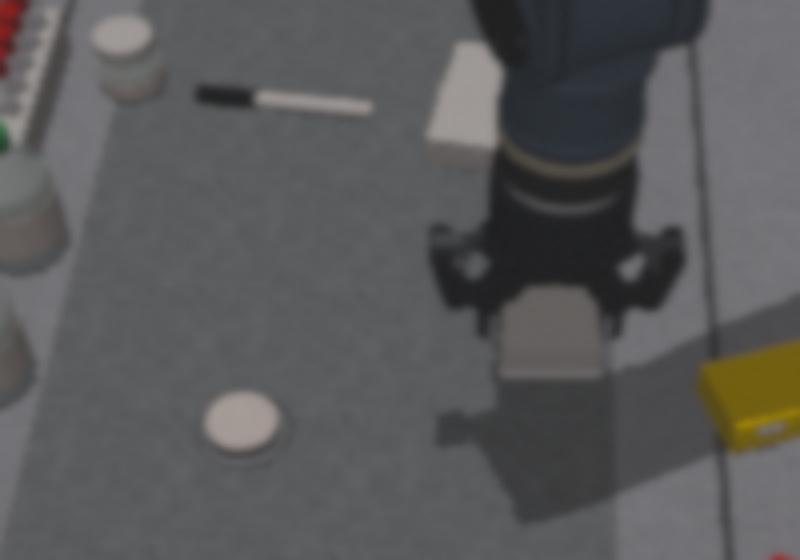

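Box 2 is held level (crop 550,330). I carry it over the wide box at about 100 mm height.

Request:
{"method": "play_rows", "body": {"moves": [{"linear": [-3,0.4,0],"dr": [0,0,1],"claw": 0},{"linear": [-7.5,0.9,0],"dr": [0,0,2],"claw": 0},{"linear": [-12,1.4,0],"dr": [0,0,3],"claw": 0},{"linear": [-16.5,2,0],"dr": [0,0,4],"claw": 0},{"linear": [-21,2.5,0],"dr": [0,0,5],"claw": 0}]}}

```text
clock: 16.75
ee_pos: [0.4721, 0.0951, 0.1001]
orientation: [179.9, -0.3, 87.1]
wrist_force: [2.3, 0.3, -3.4]
opening: 0.645
```

```bash
python3 -c "
from h import *
go((514.1,-156.2,95,83.5))"
```

```text
16.75 [472.1  95.1 100.1] [179.9  -0.3  87.1] F [ 2.3  0.3 -3.4] op 0.65
-> (514.1, -156.2, 95, 83.5) linear [-24.89, 5.47, 0.41] dr [0.1, -0.3, 3.6]
```

Request:
{"method": "play_rows", "body": {"moves": [{"linear": [-5,1.1,0],"dr": [0,0,1],"claw": 0},{"linear": [-10,2.2,0],"dr": [0,0,2],"claw": 0},{"linear": [-15,3.3,0],"dr": [0,0,3],"claw": 0},{"linear": [-20,4.4,0],"dr": [0,0,3.6],"claw": 0},{"linear": [-24.5,5.4,0],"dr": [0,0,3.6],"claw": 0}]}}

```text
clock: 17.25
ee_pos: [0.5121, -0.1515, 0.0973]
orientation: [-180.0, -0.4, 83.5]
wrist_force: [1.2, 0.2, -2.1]
opening: 0.647
```

```bash
python3 -c "
from h import *
go((514.1,-156.2,5,83.5))"
```

```text
17.25 [ 512.1 -151.5   97.3] [-180.    -0.4   83.5] F [ 1.2  0.2 -2.1] op 0.65
-> (514.1, -156.2, 5, 83.5) linear [-0.5, 0.26, 9.22] dr [-0.0, -0.4, -0.0]
```

Request:
{"method": "play_rows", "body": {"moves": [{"linear": [-0.5,0.2,2],"dr": [0,-0.4,0],"claw": 0},{"linear": [-0.5,0.2,4.5],"dr": [0,-0.4,0],"claw": 0},{"linear": [-0.5,0.2,7],"dr": [0,-0.4,0],"claw": 0},{"linear": [-0.5,0.2,8.7],"dr": [0,-0.4,0],"claw": 0},{"linear": [-0.5,0.2,9],"dr": [0,-0.4,0],"claw": 0}]}}

```text
clock: 17.75
ee_pos: [0.511, -0.1551, 0.0037]
orientation: [-179.7, -0.1, 83.5]
wrist_force: [0.1, -1.3, -2.4]
opening: 0.648
```

```bash
python3 -c "
from h import *
e=np.array([-.113,-.994]); h=np.array([500.5,-276.0])
p=h-e*(46+20.5)
cv2.imwrite('pics/s12.png',cv2.resize(read_camera('side')['color'][60:180,240:380],None,fx=5,fy=5))
go((*p,5,83.5))"
```

```text
17.8 [ 511.4 -155.2    4.5] [-179.7   -0.    83.5] F [ 0.   0.2 -2.9] op 0.65
-> (np.float64(508.0145), np.float64(-209.899), 5, 83.5) linear [-5.47, 0.29, -0.06] dr [-0.3, -0.0, -0.0]
```

View pics/s12.png

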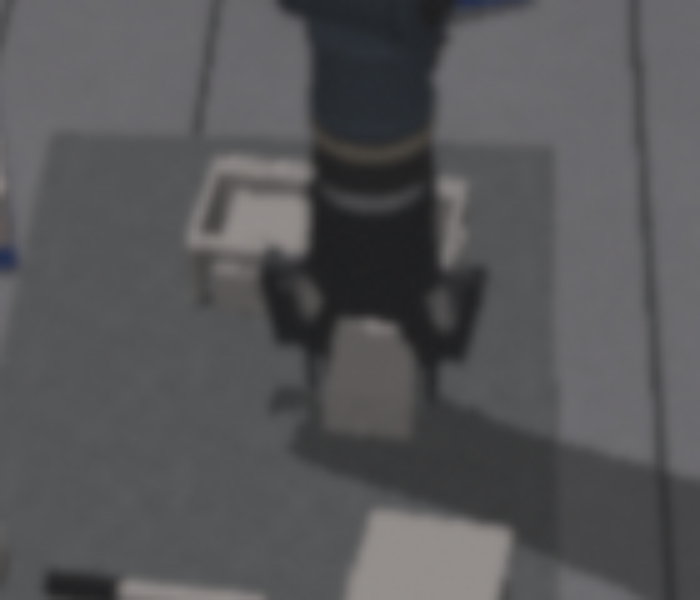

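Request:
{"method": "play_rows", "body": {"moves": [{"linear": [-1,0.3,0],"dr": [-0.3,0,0],"claw": 0},{"linear": [-2,0.3,0],"dr": [-0.3,0,0],"claw": 0},{"linear": [-3.2,0.3,0],"dr": [-0.3,0,0],"claw": 0},{"linear": [-4.4,0.3,0],"dr": [-0.3,0,0],"claw": 0},{"linear": [-5.2,0.3,0],"dr": [-0.3,0,0],"claw": 0}]}}

```text
clock: 18.3
ee_pos: [0.5087, -0.2092, 0.0051]
orientation: [179.9, 0.0, 83.4]
wrist_force: [-0.6, -0.1, -2.2]
opening: 0.645
```

Request:
{"method": "play_rows", "body": {"moves": [{"linear": [0,0,0.1],"dr": [0,0,0],"claw": 0},{"linear": [0,0,0.1],"dr": [0,0,0],"claw": 0.6},{"linear": [0,0,0.1],"dr": [0,0,0],"claw": 0.6},{"linear": [0,0,0.1],"dr": [0,0,0],"claw": 0.6},{"linear": [0,0,-0.3],"dr": [0,0,0],"claw": 0.6}]}}

```text
clock: 18.8
ee_pos: [0.5084, -0.2086, 0.008]
orientation: [180.0, -0.0, 83.4]
wrist_force: [0.5, 0.7, -1.0]
opening: 0.799
```

Request:
{"method": "play_rows", "body": {"moves": [{"linear": [0,0,-2],"dr": [0,0,0],"claw": 0.6},{"linear": [0,0,-5],"dr": [0,0,0],"claw": 0.6},{"linear": [0,0,-6],"dr": [0,0,0],"claw": 0.6},{"linear": [4,0,-6],"dr": [0,0,0],"claw": -0.4},{"linear": [7,0,-5],"dr": [0,0,0],"claw": -0.4}]}}

```text
clock: 19.3
ee_pos: [0.5186, -0.139, 0.0604]
orientation: [179.7, 0.0, 83.4]
wrist_force: [0.3, 0.5, -0.7]
opening: 0.471
```

```bash
python3 -c "
from h import *
e=np.array([-.113,-.994]); h=np.array([500.5,-276.0])
p=h-e*(47.5+42+11+35); q=h-e*(47.5+11)
go((*p,7,83.5),(*q,7,83.5))
cv2.imwrite('pics/s13.png',cv2.resize(read_camera('side')['color'][60:180,240:380],None,fx=5,fy=5))"
```

```text
19.3 [ 518.6 -139.    60.4] [179.7   0.   83.4] F [ 0.3  0.5 -0.7] op 0.47
-> (np.float64(515.8115), np.float64(-141.313), 7, 83.5) linear [-0.26, -0.28, 5.34] dr [0.3, 0.0, -0.1]
-> (np.float64(507.1105), np.float64(-217.851), 7, 83.5) linear [-7.96, -0.26, 5.34] dr [0.3, 0.0, -0.1]
```

View pics/s13.png

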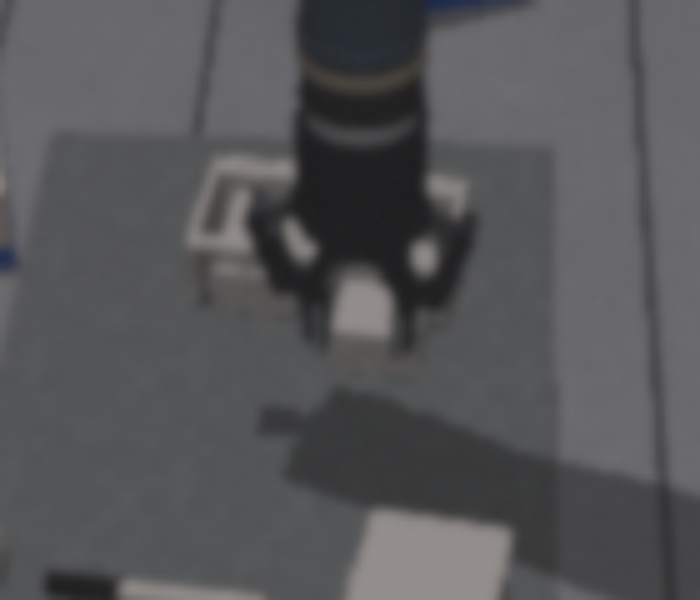

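Box 2 rests half in the near bay (crop 365,310). Same push again.

Request:
{"method": "play_rows", "body": {"moves": [{"linear": [0,-0.2,1],"dr": [0.2,0,0],"claw": -0.4},{"linear": [0,-0.2,2.5],"dr": [0.2,0,0],"claw": -0.4},{"linear": [0,-0.2,4],"dr": [0.2,0,0],"claw": -0.4},{"linear": [0,-0.2,4.9],"dr": [0.2,0,0],"claw": -0.4},{"linear": [0,-0.2,5.1],"dr": [0.2,0,0],"claw": -0.4}]}}

```text
clock: 19.85
ee_pos: [0.5126, -0.133, 0.0034]
orientation: [-179.6, -0.3, 83.5]
wrist_force: [0.7, 0.2, 0.3]
opening: 0.3
```

```bash
python3 -c "
from h import *
e=np.array([-.113,-.994]); h=np.array([500.5,-276.0])
q=h-e*(47.5+11)
go((*q,7,83.5))"
```

```text
19.85 [ 512.6 -133.     3.4] [-179.6   -0.3   83.5] F [0.7 0.2 0.3] op 0.3
-> (np.float64(507.1105), np.float64(-217.851), 7, 83.5) linear [-8.49, 0.4, -0.41] dr [-0.4, -0.3, 0.0]
```

Request:
{"method": "play_rows", "body": {"moves": [{"linear": [-1,0.4,-0.4],"dr": [-0.4,-0.3,0],"claw": -0.4},{"linear": [-2.5,0.4,-0.4],"dr": [-0.4,-0.3,0],"claw": -0.4},{"linear": [-4,0.4,-0.4],"dr": [-0.4,-0.3,0],"claw": -0.4},{"linear": [-5.2,0.4,-0.4],"dr": [-0.4,-0.3,0],"claw": -0.4},{"linear": [-6.2,0.4,-0.4],"dr": [-0.4,-0.3,0],"claw": -0.4}]}}

```text
clock: 20.35
ee_pos: [0.51, -0.1965, 0.0078]
orientation: [180.0, -0.1, 83.5]
wrist_force: [0.4, 2.1, 0.8]
opening: 0.298
```

```bash
python3 -c "
from h import *
e=np.array([-.113,-.994]); h=np.array([500.5,-276.0])
q=h-e*(47.5+11)
go((*q,7,83.5))"
```

```text
20.35 [ 510.  -196.5    7.8] [ 1.80e+02 -1.00e-01  8.35e+01] F [0.4 2.1 0.8] op 0.3
-> (np.float64(507.1105), np.float64(-217.851), 7, 83.5) linear [-2.15, -0.05, 0.07] dr [0.0, -0.1, -0.0]
```

Request:
{"method": "play_rows", "body": {"moves": [{"linear": [-0.6,0,0],"dr": [0,0,0],"claw": -0.4},{"linear": [-1.1,0,0],"dr": [0,0,0],"claw": -0.4},{"linear": [-1.5,0,0],"dr": [0,0,0],"claw": -0.4},{"linear": [-1.8,0,0],"dr": [0,0,0],"claw": -0.4},{"linear": [-2.0,0,0],"dr": [0,0,0],"claw": -0.4}]}}

```text
clock: 20.85
ee_pos: [0.5079, -0.2162, 0.0078]
orientation: [179.9, -0.1, 83.5]
wrist_force: [1.1, 1.9, 2.3]
opening: 0.299
```

Request:
{"method": "play_rows", "body": {"moves": [{"linear": [-0.3,0,0],"dr": [0,0,0],"claw": -0.4},{"linear": [-0.3,0,0],"dr": [0,0,0],"claw": -0.4}]}}

```text
clock: 21.05
ee_pos: [0.5078, -0.2176, 0.0078]
orientation: [179.9, -0.3, 83.6]
wrist_force: [0.6, 6.1, 2.1]
opening: 0.3
```

Request:
{"method": "play_rows", "body": {"moves": [{"linear": [-0.4,0,0],"dr": [0,0,0],"claw": -0.4},{"linear": [-0.4,0,0],"dr": [0,0,0],"claw": -0.4}]}}

```text
clock: 21.25
ee_pos: [0.5077, -0.2175, 0.0078]
orientation: [179.9, -0.8, 83.7]
wrist_force: [1.5, 11.5, 4.5]
opening: 0.302
```

Stopped hard at the predicted home position. Retreating for a look.

Request:
{"method": "play_rows", "body": {"moves": [{"linear": [1,0,0],"dr": [0,1,0],"claw": -0.4},{"linear": [3,0,0],"dr": [0,1,0],"claw": -0.4},{"linear": [5,0,-2],"dr": [0,1,0],"claw": -0.4},{"linear": [8,0,-6],"dr": [0,1,0],"claw": -0.4},{"linear": [12,0,-10],"dr": [0,1,0],"claw": -0.4}]}}

```text
clock: 21.75
ee_pos: [0.5196, -0.1042, 0.1052]
orientation: [180.0, -1.7, 83.6]
wrist_force: [1.1, -0.4, 0.1]
opening: 0.294
```

Request:
{"method": "play_rows", "body": {"moves": [{"linear": [5,-3,-2],"dr": [0,0,0],"claw": -0.4},{"linear": [9.5,-6,-4],"dr": [0,0,0],"claw": -0.4},{"linear": [14,-9,-5],"dr": [0,0,0],"claw": -0.4},{"linear": [18.5,-12,-5],"dr": [0,0,0],"claw": -0.4},{"linear": [21,-14,-5],"dr": [0,0,0],"claw": -0.4}]}}

```text
clock: 22.25
ee_pos: [0.4085, 0.1109, 0.1618]
orientation: [179.8, -1.7, 83.5]
wrist_force: [0.6, 0.2, 0.1]
opening: 0.305
```

```bash
python3 -c "
from h import *
st()
S=read_camera('side')['color'];T=read_camera('top')['color']
cv2.imwrite('pics/s14.png',S);cv2.imwrite('pics/t14.png',T)
cv2.imwrite('pics/s14c.png',cv2.resize(S[80:140,265:345],None,fx=8,fy=8,interpolation=cv2.INTER_CUBIC))
cv2.imwrite('pics/t14c.png',cv2.resize(T[140:240,410:490],None,fx=6,fy=6,interpolation=cv2.INTER_CUBIC))"
```

```text
22.25 [408.5 110.9 161.8] [179.8  -1.7  83.5] F [0.6 0.2 0.1] op 0.3
```

View pics/s14c.png

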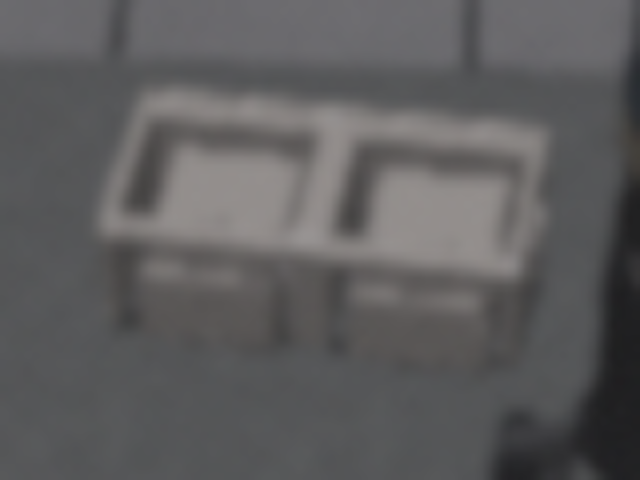

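View pics/t14c.png

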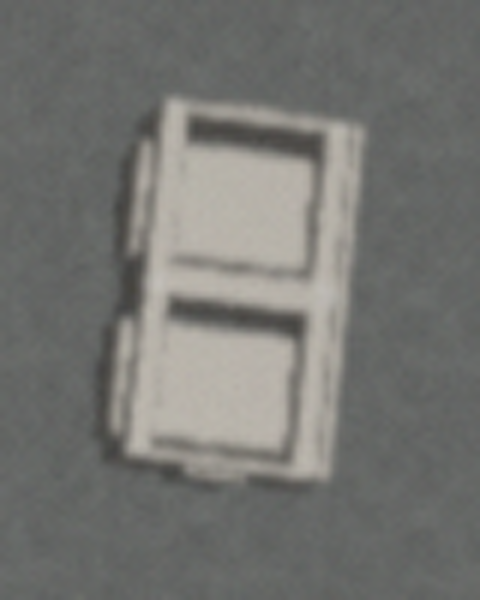

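View pics/s14.png

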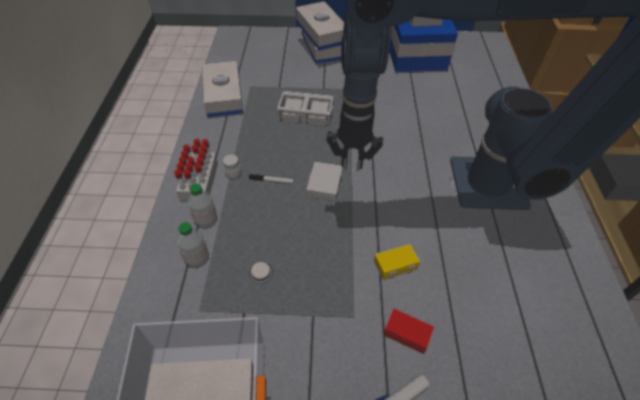

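```bash
python3 -c "
from h import *
c=read_camera('top');s=read_camera('side')
e=np.array([-.113,-.994]);n=np.array([.994,-.113]); o=np.array([543.9,-283.5])
def f(c,u,v,ox,oy,k,z):
  p=ray(c,ox+(u+.5)/k-.5,oy+(v+.5)/k-.5,z)[:2]*1000-o; return np.round([p@e,p@n],1)
for u,v in[(143,138),(128,255),(122,316),(108,435)]: print('top z34',f(c,u,v,410,140,6,.034))
for u,v in[(165,97),(127,457)]: print('case z50 top',f(c,u,v,410,140,6,.05))
for u,v in[(143,280),(270,292),(350,304),(484,315)]: print('side rear top z34',f(s,u,v,265,80,8,.034))
for u,v in[(140,332),(272,350),(348,355),(488,367)]: print('side rear z0',f(s,u,v,265,80,8,.0))
"
```

```text
top z34 [-49.9  69.9]
top z34 [-51.3  12.3]
top z34 [-51.1 -17.5]
top z34 [-51.9 -75.1]
case z50 top [-44.9  87.3]
case z50 top [-45.4 -86.3]
side rear top z34 [-52.9  66.9]
side rear top z34 [-52.2  14.7]
side rear top z34 [-54.4 -18.5]
side rear top z34 [-52.6 -72.7]
side rear z0 [-45.6  71.5]
side rear z0 [-48.2  15.4]
side rear z0 [-46.3 -16.1]
side rear z0 [-44.6 -74.1]
```

View pics/t14.png

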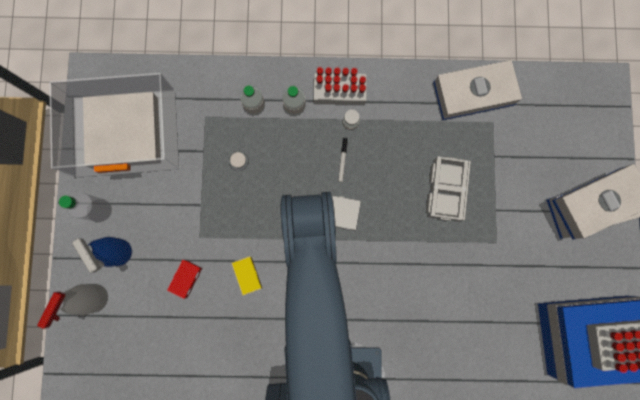

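```bash
python3 -c "
from h import *
st(); print(manip.job_done())"
```

```text
22.45 [408.6 110.4 161. ] [179.9  -1.6  83.8] F [ 0.7 -0.7 -0.3] op 0.3
the job is handed in; nothing more can be done
None
```

I folded both lids and pressed them shut. I then put each box lengthwise into its own bay, one far and one near, and pushed it in until it stopped hard at about 11 N. I handed the job in at 22.5 s with the arm clear of everything.

- **Home position:** Both boxes stopped where I expected. The top view puts their rear ends 50 to 52 mm in front of the case's centre, against a target of 50 mm. The side view read 52 to 54 mm at the lid edge and 45 to 48 mm at the bench. The two disagree by a few mm either way, which I put down to blurry edges and camera calibration.
- **Lids:** They look flat and shut in both views, but I judged this by eye and didn't measure the angle.
- **Everything else:** The wide box, marker, jar, dish and the red and yellow look-alikes look unmoved. In the last top view the arm partly covered the wide box, so I went by the side view for that one.

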